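# Load the analyser from behind the reagent bottles

## Task

Load the green-lidded reagent cartridge into the dark bed on top of the analyser: first clear all three bottles that stand in front of it, one by one, into the steel side tray, then lift the cartridge out of the grey caddy and seat it flat in the bed. Leave the cartridge there and put every bottle back, centred on the round pad of its own colour in the caddy; bottles stay upright throughout.

Things in the scene. Friction and masses are not known exactly. Their poses are not given: they have to be found in the camera images.
- bottle_blue_center (a point): White bottle with blue cap and band, upright, 100 mm tall, 140 g; point on its axis, 50 mm above its underside, z up. Body 40 mm diameter to 60 mm height; cap 32 mm diameter, 70 to 100 mm high (middle 35 mm above this point). Bottles stand in a row 62 mm apart, 6 to 10 mm before the 60 mm high cartridge: take them by the cap, fingers front and back, along the cartridge's x.
- bottle_yellow_center (a point): White bottle with yellow cap and band, upright, 100 mm tall, 140 g; point on its axis, 50 mm above its underside, z up. Body 40 mm diameter to 60 mm height; cap 32 mm diameter, 70 to 100 mm high (middle 35 mm above this point). Bottles stand in a row 62 mm apart, 6 to 10 mm before the 60 mm high cartridge: take them by the cap, fingers front and back, along the cartridge's x.
- bottle_red_center (a point): White bottle with red cap and band, upright, 100 mm tall, 140 g; point on its axis, 50 mm above its underside, z up. Body 40 mm diameter to 60 mm height; cap 32 mm diameter, 70 to 100 mm high (middle 35 mm above this point). Bottles stand in a row 62 mm apart, 6 to 10 mm before the 60 mm high cartridge: take them by the cap, fingers front and back, along the cartridge's x.
- home_blue: Round blue pad fixed on the caddy's floor, 56 mm diameter, 2 mm thick: the place of the blue bottle, which stands on it at the start, its rim showing. Origin at the centre of its underside, so its top is 2 mm above. The three pads lie in one row, 62 mm apart, in an order that changes.
- home_yellow: Round yellow pad fixed on the caddy's floor, 56 mm diameter, 2 mm thick: the place of the yellow bottle, which stands on it at the start, its rim showing. Origin at the centre of its underside, so its top is 2 mm above. The three pads lie in one row, 62 mm apart, in an order that changes.
- home_red: Round red pad fixed on the caddy's floor, 56 mm diameter, 2 mm thick: the place of the red bottle, which stands on it at the start, its rim showing. Origin at the centre of its underside, so its top is 2 mm above. The three pads lie in one row, 62 mm apart, in an order that changes.
- cartridge_center (a point): Reagent cartridge: white block, green lid with five silver discs; 36 (its x) x 110 (its y) x 60 mm tall, 150 g; point at its centre, 30 mm above its underside, z up. Stands in the grey fixed caddy (160 x 200 mm, floor 4 mm thick, rims 10 to 25 mm high) behind the bottles, its length along their row. Grip across the 36 mm; 55 mm free behind it. Either way round fits.
- tray: Steel side tray, fixed, open, 240 mm (its x) by 120 mm (its y), rim 12 mm high, walls and floor 5 mm thick; empty at the start. Origin at the centre of its underside; its inner floor is 5 mm above. Room for three bottles in a row along its x, e.g. 70 mm apart, the fingers then across the row. It stands to the left or the right of the caddy.
- analyser_bed (a point): Loading bed of the white benchtop analyser (fixed, 220 x 160 mm, 51 mm high, with a screen): a dark rectangular recess in its top, 52 mm (x) by 126 mm (y), 8 mm deep. This point is the centre of the bed's floor, 43 mm above the bench; y along its length, z up. The cartridge fits with 8 mm play on each side, its length along the bed's. The analyser stands on the other side of the caddy from the tray.

How it is judged (in metres and radians):
On the way, in this order (a step that is already met when the one before it is completed fails the run):
1. all three bottles stand upright in the side tray at once (x of bottle_blue_center in the frame of tray between -0.1 and 0.1 m and y of bottle_blue_center in the frame of tray between -0.04 and 0.04 m and z of bottle_blue_center in the frame of tray between 0.045 and 0.062 m and angle between each of bottle_blue_center, bottle_yellow_center, bottle_red_center's own z axis and vertical below 0.15 rad and x of bottle_yellow_center in the frame of tray between -0.1 and 0.1 m and y of bottle_yellow_center in the frame of tray between -0.04 and 0.04 m and z of bottle_yellow_center in the frame of tray between 0.045 and 0.062 m and x of bottle_red_center in the frame of tray between -0.1 and 0.1 m and y of bottle_red_center in the frame of tray between -0.04 and 0.04 m and z of bottle_red_center in the frame of tray between 0.045 and 0.062 m), for 0.2 s.
2. then the cartridge is seated flat in the analyser's bed, with the bottles still in the tray (all of step 1 and x of cartridge_center in the frame of analyser_bed between -0.012 and 0.012 m and y of cartridge_center in the frame of analyser_bed between -0.012 and 0.012 m and z of cartridge_center in the frame of analyser_bed between 0.025 and 0.034 m and angle between cartridge_center's own z axis and vertical below 0.08 rad and angle between the y axis of cartridge_center and the y axis of analyser_bed, either way round below 0.2 rad), for 0.2 s.
At the end, for the whole second after the job is handed in: The cartridge lies flat on the floor of the analyser's bed (centre within 12 mm, within 0.2 rad of the bed's length, either way round), and each bottle stands upright on the caddy pad of its own colour, axis within 12 mm of the pad's centre; everything is at rest (x of cartridge_center in the frame of analyser_bed between -0.012 and 0.012 m and y of cartridge_center in the frame of analyser_bed between -0.012 and 0.012 m and z of cartridge_center in the frame of analyser_bed between 0.025 and 0.034 m and angle between cartridge_center's own z axis and vertical below 0.08 rad and angle between the y axis of cartridge_center and the y axis of analyser_bed, either way round below 0.2 rad and horizontal distance between bottle_blue_center and home_blue below 0.012 m and angle between each of bottle_blue_center, bottle_yellow_center, bottle_red_center's own z axis and vertical below 0.1 rad and z of bottle_blue_center in the frame of home_blue between 0.045 and 0.058 m and horizontal distance between bottle_yellow_center and home_yellow below 0.012 m and z of bottle_yellow_center in the frame of home_yellow between 0.045 and 0.058 m and horizontal distance between bottle_red_center and home_red below 0.012 m and z of bottle_red_center in the frame of home_red between 0.045 and 0.058 m and linear speed of each of bottle_blue, bottle_yellow, bottle_red, cartridge below 0.02 m/s); the robot touches nothing.
It fails at once if the blue bottle is tipped over (more than 40 degrees) (angle between bottle_blue_center's own z axis and vertical above 0.7 rad).
It fails at once if the yellow bottle is tipped over (more than 40 degrees) (angle between bottle_yellow_center's own z axis and vertical above 0.7 rad).
It fails at once if the red bottle is tipped over (more than 40 degrees) (angle between bottle_red_center's own z axis and vertical above 0.7 rad).
It also fails if it takes over 134 s, if anything falls off the work surface, if the arm or the gripper's body presses on something with over 40 N, if the wrist force passes 120 N, or if a joint passes its speed limit or range.

## Robot

A 7-joint arm with a two-finger parallel gripper is mounted at the origin on the work surface. World frame = base frame: x ahead of the robot, y to its left, z up, the work surface at z = 0. Lengths are in mm, angles in degrees, forces in N, time in s.
With the tool pointing down it reaches from about 425 to 975 mm from the base axis. Payload 16.7 kg.
Tool frame: the origin (TCP) lies where the fingers leave the gripper's body, on its centre line; the fingertips stand 73 mm ahead of it and the grasp point (between the pads) lies 54 mm ahead of it; z points along the fingers, y is the line along which they close (so a half turn about z gives the same grasp; the last joint's range is limited). The gripper opens to 85 mm and grips with 20 to 120 N. Pads are 22 mm wide; open, the fingers measure 114 mm over their backs; the gripper's body (76 mm by 85 mm) begins 54 mm behind the grasp point. The pads swing forward as they close: fully open they stand 13 mm farther back than shut.
Start: joints at [55.262, 24.414, 4.234, 92.017, -1.954, 63.644, -3.845], TCP at [297.692, -605.773, 303.902] pointing down, gripper open.
Joint ranges: [-163.25, 163.25], [-28.42, 122.38], [-70.27, 78.77], [12.13, 141.07], [-58.53, 238.53], [9.26, 117.41], [-156.51, 156.51]. Speed limits (degrees/s): [108.29, 108.29, 136.94, 136.94, 172.46, 172.46, 172.46].

## Interface

Orientations are given as [roll, pitch, yaw] about the fixed x, y, z axes, in that order (R = Rz(yaw) Ry(pitch) Rx(roll)).
In Python, from cell import readout, get_image, bot, boxes_of gives the robot as it stands.
- The arm moves only by the tool send_rows, never from a script. Its arguments are lists of equal length, an entry for each row: "offset": the shift along the world's x, y, z in mm, a list of three; "twist": the turn about the world's z in rad. In form: {"offset": [[tx, ty, tz], ...], "twist": [twist, ...]}. A call has 1 to 10 rows; each row shifts and turns the commanded pose from where the row before left it; what a row does not reach is not made up. A row lasts 1/8 s, in which the tool goes at most 62.5 mm and 10.7 degrees, less where a joint would pass 70% of its speed; a pose out of reach is approached as far as the arm can. A call with a gripper value outside its range is refused whole. "hand" is the closure, from 0 (fully open) to 1 (shut), set as the call begins (left out, the last holds). The fingers move at their own pace and stop on an object; "grip_force" is the grip in N (left out, the last holds). Time passes only in rows, so rows that do not move let the fingers close. It gives the time, the measured TCP pose, the force, the opening and the grip force at its end, in the units of the state.
- readout.read_state(): the state, without advancing time (a new reading comes with each control period).
- get_image(name): name is "side" or "top" or "wrist"; returns a dict with "pixels" (480x640x3 uint8, red, green, blue), "camera_matrix" (3x3 intrinsics, pixels), "k1" (the pictures are not rectified: a ray, as slopes to the right and down, at radius r is drawn at 1 + k1 r^2 times it, then the intrinsics apply), "T" (4x4, takes a point from camera to world coordinates). Camera axes: x right, y up, looking along -z (the intrinsics and any distortion apply to the point x, -y, -z); pixel columns grow to the right and rows downward; lengths in mm; the calibration is good to about 2 mm. A picture is of the moment at which its call begins. There is no depth.
- bot.hand_in(): hands the job in; it is judged then, once.
Trained networks look in the newest picture that a camera, given by its name, has taken for a name from the list of things; names that differ only in an ending like _2 or _b are one class to them, and where a whole thing is asked for, a point or a joint stands for the part that bears it (a point fixed in the world has none). Each returns a list of dicts, best first, with "confidence" (0 to 1); they miss things now and then, are a little off and sometimes report something else, mostly with a low value. They report only what shows in the picture. A call takes as long as a camera call.
- boxes_of(camera, label): "centre" ([row, column] in pixels, amid what is visible of it).
The state is a dict: "time": time; "qpos": joint angles; "dq": joint speeds; "effort": joint torques, N m; "tcp_pos": TCP position; "tcp_rot": TCP orientation; "contact_force": force on the tool from outside, world axes, zero at the start; "torque": the same for the moment, N m; "grip_width": finger opening in mm; "gripper_force": force on a finger pad.
Only numpy, scipy, OpenCV 4.12 (cv2) and the standard library are available. Lean on these libraries where they do the work, as an engineer would, in place of code of your own. Each camera call takes 0.05 s, during which the arm holds its last target. There are 200 camera calls.

## Working session

There is one attempt and no reset: what is moved stays moved. The work goes in short steps, Python scripts to look and compute and a tool call to move; the robot and the scene stay as the last step left them, time stands still between calls to the robot, and variables do not carry over. Pictures are saved under pics/ and viewed, at most 14 in all, crops included, and the job is handed in when it is done.

Besides the shell and the picture viewer there is one more tool, called after "Emit:" in YAML: its name, and indented under it one key for each argument. send_rows: Moves the arm, as the interface text tells. Its arguments: {"type":"object","properties":{"offset":{"type":"array"},"twist":{"type":"array"},"hand":{"type":"number"},"grip_force":{"type":"number"}},"required":["offset","twist"]}

```bash
mkdir -p pics; cat > h.py <<'E'
import numpy as np, cv2
from cell import readout, get_image, bot, boxes_of
def ray(im,px):
    K=np.array(im["camera_matrix"],float);T=np.array(im["T"],float)
    p=cv2.undistortPoints(np.array([[px]],float),K,np.array([im["k1"],0,0,0],float))[0,0]
    return T[:3,3],T[:3,:3]@np.array([p[0],-p[1],-1.])
def at_z(im,px,z):   # px=(col,row)
    o,d=ray(im,px);return o+d*(z-o[2])/d[2]
def proj(im,P):
    K=np.array(im["camera_matrix"],float);T=np.array(im["T"],float)
    c=T[:3,:3].T@(np.array(P,float)-T[:3,3]);x,y=c[0]/-c[2],-c[1]/-c[2];s=1+im["k1"]*(x*x+y*y)
    return K[0,0]*x*s+K[0,2],K[1,1]*y*s+K[1,2]
def save(im,n): cv2.imwrite("pics/"+n,im["pixels"][:,:,::-1])
N=["bottle_blue_center","bottle_yellow_center","bottle_red_center","home_blue","home_yellow","home_red","cartridge_center","tray","analyser_bed"]
E
python3 - <<'E'
from h import *
s=readout.read_state();print({k:np.round(v,3).tolist() for k,v in s.items()})
for c in("top","side"):
    im=get_image(c);save(im,c+"0.png");print(c,np.round(im["T"],2).tolist())
    for n in N:
        r=boxes_of(c,n)[:2]
        print(n,[(np.round(q["centre"],1).tolist(),round(q["confidence"],2)) for q in r])
E
```

```text
{'time': 0.0, 'qpos': [55.262, 24.448, 4.229, 92.053, -1.956, 63.643, -3.846], 'dq': [-0.034, -0.034, 0.036, -0.0, -0.02, -0.077, 0.014], 'effort': [0.0, -94.984, 3.761, -46.351, 0.019, 0.01, 0.0], 'tcp_pos': [297.592, -605.505, 303.221], 'tcp_rot': [-179.928, 0.002, 26.17], 'contact_force': [-0.271, 0.197, -0.046], 'torque': [0.056, -0.067, -0.038], 'gripper_force': 0.0, 'grip_width': 85.489}
top [[0.02, 1.0, -0.06, 468.67], [-1.0, 0.02, -0.0, 5.43], [-0.0, 0.06, 1.0, 1108.91], [0.0, 0.0, 0.0, 1.0]]
bottle_blue_center [([233.7, 300.6], 0.78)]
bottle_yellow_center [([233.0, 333.2], 0.58)]
bottle_red_center [([238.3, 366.3], 0.72)]
home_blue [([239.9, 298.7], 0.7)]
home_yellow [([247.0, 326.5], 0.71)]
home_red [([245.2, 354.7], 0.49)]
cartridge_center [([210.0, 338.2], 0.83)]
tray [([257.4, 477.4], 0.89)]
analyser_bed [([243.4, 173.2], 0.62), ([242.9, 322.2], 0.29)]
side [[0.85, 0.35, -0.4, 256.5], [-0.53, 0.54, -0.65, -439.17], [-0.02, 0.76, 0.65, 534.07], [0.0, 0.0, 0.0, 1.0]]
bottle_blue_center [([233.5, 314.9], 0.85), ([285.9, 354.6], 0.6)]
bottle_yellow_center [([259.2, 333.1], 0.61)]
bottle_red_center [([287.3, 353.6], 0.69)]
home_blue [([272.6, 307.5], 0.56)]
home_yellow [([292.0, 324.1], 0.49)]
home_red [([316.6, 351.8], 0.73), ([286.6, 323.7], 0.21)]
cartridge_center [([260.9, 369.4], 0.92)]
tray [([431.7, 439.4], 0.58), ([286.0, 354.3], 0.17)]
analyser_bed [([189.2, 241.2], 0.91)]
```

View pics/top0.png

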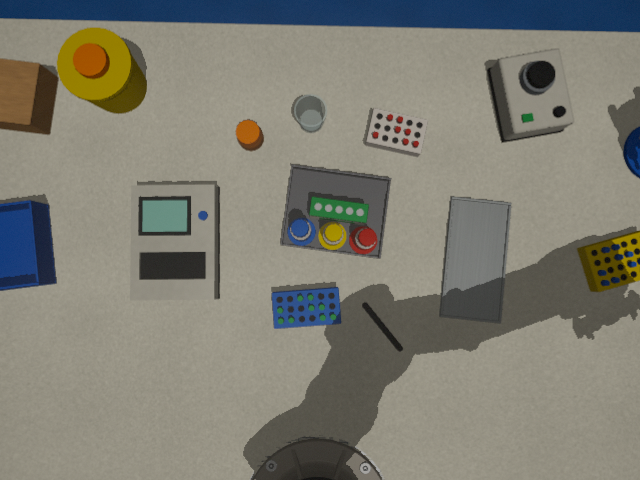

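View pics/side0.png

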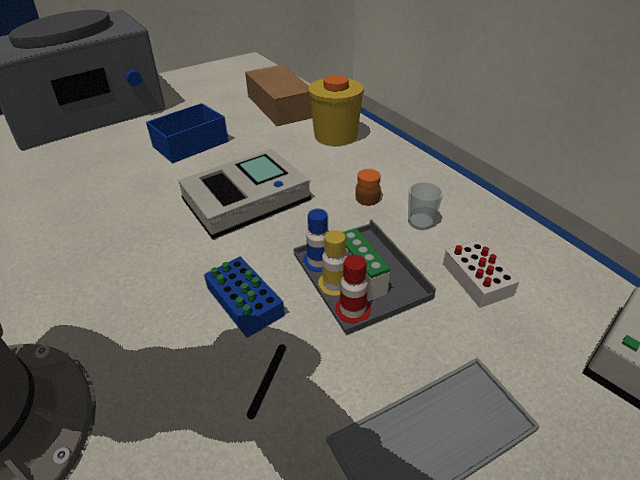

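The top view shows the caddy at about (335,212) with the caps at (300,230) blue, (333,233) yellow and (365,239) red. The green lid is at (338,209), the tray on the right at (476,259), and the analyser's bed on the left at (173,265). The side view agrees.

```bash
cat >> h.py <<'E'
from scipy.optimize import least_squares
HUE={"blue":(100,130),"yellow":(18,34),"red":(0,0),"green":(40,85)}
def cmask(im,c,smin=110,vmin=60):
    h=cv2.cvtColor(im["pixels"],cv2.COLOR_RGB2HSV).astype(int);H,S,V=h[...,0],h[...,1],h[...,2]
    m=((H<8)|(H>172)) if c=="red" else (H>=HUE[c][0])&(H<=HUE[c][1])
    return (m&(S>smin)&(V>vmin)).astype(np.uint8)
def blob(m,near,rad=25):
    n,l,s,cen=cv2.connectedComponentsWithStats(m)
    k=[i for i in range(1,n) if s[i,4]>20 and np.hypot(*(cen[i]-near))<rad]
    k=max(k,key=lambda i:s[i,4]);return (l==k).astype(np.uint8),s[k],cen[k]
def hullc(im,P):
    h=cv2.convexHull(np.array([proj(im,p) for p in P],np.float32));M=cv2.moments(h)
    return np.array([M["m10"]/M["m00"],M["m01"]/M["m00"]]),M["m00"]
A=np.linspace(0,2*np.pi,40)
def cap(x,y,z0): return [(x+16*np.cos(a),y+16*np.sin(a),z0+z) for a in A for z in(70,100)]
def box(x,y,th,lx,ly,zs):
    c,s=np.cos(th),np.sin(th)
    return [(x+c*u-s*v,y+s*u+c*v,z) for u,v in((lx/2,ly/2),(-lx/2,ly/2),(-lx/2,-ly/2),(lx/2,-ly/2)) for z in zs]
E
python3 - <<'E'
from h import *
T=get_image("top");S=get_image("side")
for c,pt,ps in(("blue",(300,230),(318,222)),("yellow",(333,233),(335,243)),("red",(365,239),(354,268))):
    bt=blob(cmask(T,c),pt);bs=blob(cmask(S,c),ps)
    f=lambda ims,p:np.concatenate([hullc(i,cap(p[0],p[1],6))[0]-b[2] for i,b in ims])
    for nm,ims in(("T",[(T,bt)]),("S",[(S,bs)]),("TS",[(T,bt),(S,bs)])):
        r=least_squares(lambda p:f(ims,p),at_z(T,pt,100)[:2]);print(c,nm,np.round(r.x,1),np.round(r.fun,1))
    print(bt[1],bt[2],hullc(T,cap(*r.x,6))[1],bs[1],hullc(S,cap(*r.x,6))[1])
m=cv2.morphologyEx(cmask(T,"green",80),cv2.MORPH_CLOSE,np.ones((5,5)));b=blob(m,(338,209))
r=cv2.minAreaRect(np.argwhere(b[0])[:,::-1].astype(np.float32));q=cv2.boxPoints(r)
print("lid",b[1],b[2],r,at_z(T,r[0],64));print([np.round(at_z(T,p,64)[:2]).tolist() for p in q])
h=T["pixels"].astype(int).sum(2)
bm=(h<150).astype(np.uint8);b=blob(bm,(173,265));r=cv2.minAreaRect(np.argwhere(b[0])[:,::-1].astype(np.float32));print("bed",b[1],r)
print([np.round(at_z(T,p,51)[:2]).tolist() for p in cv2.boxPoints(r)],at_z(T,r[0],51))
cv2.imwrite("pics/z.png",np.hstack([cv2.resize(T["pixels"][185:335,430:530],None,fx=4,fy=4),cv2.resize(T["pixels"][235:295,125:225],None,fx=4,fy=4,).repeat(1,0)[:240].copy() if 0 else cv2.resize(T["pixels"][155:305,280:380],None,fx=4,fy=4)])[:,:,::-1])
E
```

```text
blue T [538.1  42.4] [-0.7 -0. ]
blue S [544.3  46.1] [0.1 0.2]
blue TS [540.7  42.7] [-0.9 -1.4 -0.7  2. ]
[288 218  28  28 478] [301.06903766 231.10251046] 259.7507254539523 [308 209  19  25 378] 476.96780415368266
yellow T [531.9 -17.3] [0.9 0.1]
yellow S [537.9 -17.3] [0.1 0.1]
yellow TS [535.3 -17.4] [ 1.  -1.8 -1.4  0.8]
[318 222  29  28 550] [332.00181818 235.08727273] 257.2173354134429 [324 230  22  28 520] 538.1909862209577
red T [525.5 -75.7] [1.7 0. ]
red S [530.6 -78.4] [0. 0.]
red TS [528.6 -76.8] [ 2.3 -1.7 -1.8 -0.1]
[349 226  28  28 520] [363.02692308 239.36153846] 266.2959563427139 [343 255  23  29 556] 609.6231737323105
lid [309 197  60  26 967] [338.39813857 209.66184074] ((338.37457275390625, 210.034423828125), (57.86594772338867, 20.80304718017578), 7.853313446044922) [581.64676413 -27.40193421  64.        ]
[[568.0, 29.0], [608.0, 25.0], [595.0, -84.0], [556.0, -79.0]]
bed [ 140  252   65   27 1649] ((172.1444854736328, 265.0679931640625), (25.611785888671875, 64.31509399414062), 88.63607025146484)
[[493.0, 349.0], [498.0, 227.0], [450.0, 224.0], [444.0, 346.0]] [471.00629266 286.29532909  51.        ]
```

View pics/z.png

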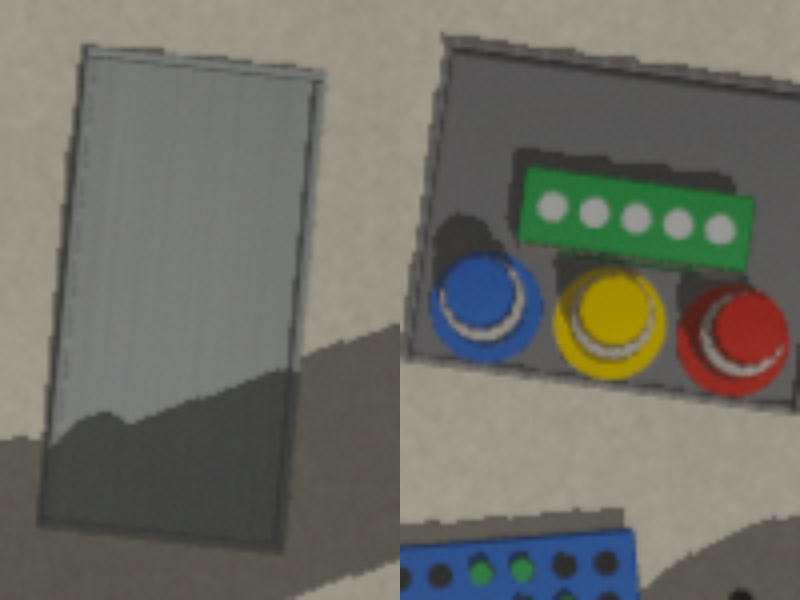

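Emit:
send_rows:
  offset:
    - [20,49,0]
    - [20,49,0]
    - [20,49,0]
    - [20,49,0]
    - [20,49,0]
    - [20,49,0]
    - [20,49,0]
    - [20,49,0]
    - [20,49,0]
    - [20,49,0]
  twist: [0.1,0.1,0.1,0.1,0.1,0.1,0.1,0.1,0.1,0.1]

```text
time: 2.35
tcp_pos: [498.1, -114.2, 304.2]
tcp_rot: [180.0, 0.0, 83.6]
contact_force: [1.1, -0.6, -0.4]
grip_width: 85.5
gripper_force: 0.0
```

Emit:
send_rows:
  offset:
    - [20,49,-4]
    - [10,49,0]
    - [0,0,0]
    - [0,0,0]
    - [0,0,0]
  twist: [0,0,0,0,0]

```text
time: 2.98
tcp_pos: [527.6, -19.0, 299.9]
tcp_rot: [-180.0, 0.0, 83.4]
contact_force: [-0.0, 0.0, 0.8]
grip_width: 85.5
gripper_force: 0.0
```

```bash
python3 - <<'E'
from h import *
s=readout.read_state();print(s["time"],np.round(s["tcp_pos"],1),np.round(s["tcp_rot"],2),np.round(s["qpos"],1))
W=get_image("wrist");save(W,"w1.png");print(np.round(W["T"],2).tolist())
for n in N[:7]: print(n,[(np.round(q["centre"],0).tolist(),round(q["confidence"],2)) for q in boxes_of("wrist",n)[:1]])
T=get_image("top")
P=[at_z(T,p,12)[:2] for p in((451.5,196.5),(511,203),(500.5,322.5),(439.5,316))];print("tray",np.round(P),np.mean(P,0))
E
```

```text
2.975 [527.6 -19.  299.9] [-1.800e+02  2.000e-02  8.337e+01] [ 16.7  12.6 -24.7 109.8   6.1  58.9 -17.3]
[[0.99, 0.11, 0.03, 535.33], [-0.12, 0.95, 0.29, 53.81], [-0.0, -0.29, 0.96, 369.68], [0.0, 0.0, 0.0, 1.0]]
bottle_blue_center [([147.0, 325.0], 0.71)]
bottle_yellow_center [([218.0, 326.0], 0.95)]
bottle_red_center [([281.0, 327.0], 0.6)]
home_blue [([135.0, 307.0], 0.62)]
home_yellow [([186.0, 325.0], 0.96)]
home_red [([254.0, 314.0], 0.67)]
cartridge_center [([217.0, 375.0], 0.79)]
tray [[ 619. -253.]
 [ 609. -371.]
 [ 373. -351.]
 [ 383. -231.]] [ 495.9107723  -301.50984522]
```

View pics/w1.png

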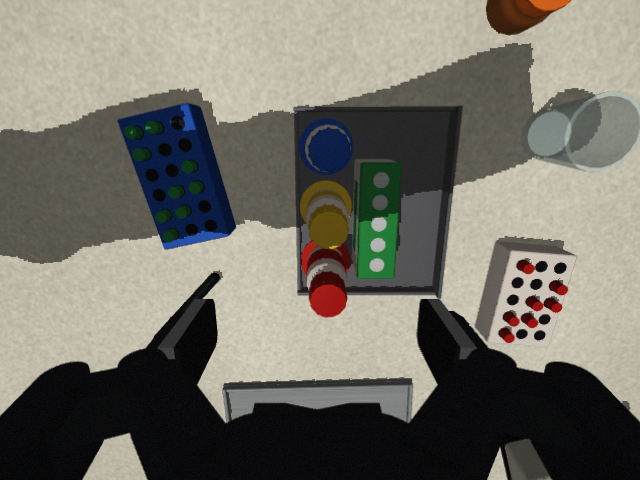

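The wrist view shows the cap tops at blue (326,146), yellow (328,230) and red (328,300), and the lid from (357,162) to (397,278).

```bash
python3 - <<'E'
from h import *
W=get_image("wrist");T=get_image("top")
for n,p,t in(("b",(326,146),(300.2,227.8)),("y",(328,230),(333.2,232.5)),("r",(328,300),(367.3,236.5))): print(n,at_z(W,p,106)[:2].round(1),at_z(T,t,106)[:2].round(1))
m=cv2.morphologyEx(cmask(W,"green",80,30),cv2.MORPH_CLOSE,np.ones((9,9)));b=blob(m,(377,220),40)
c=cv2.minAreaRect(np.argwhere(b[0])[:,::-1].astype(np.float32));q=[at_z(W,p,62)[:2] for p in cv2.boxPoints(c)];print("lid",b[1],np.round(q,1),np.mean(q,0))
g=[at_z(T,p,64)[:2] for p in((338.4,210),)];print(g)
S=get_image("side")
# check projections of candidate into side
for P in((582,-27.5,64),):print(proj(S,P),proj(T,P),proj(W,P))
E
```

```text
b [541.4  48.3] [543.3  42.4]
y [536.1 -16. ] [536.1 -17.5]
r [529.7 -77.1] [530.2 -79.3]
lid [ 353  164   49  116 4195] [[551.1 -78.4]
 [567.5  31.5]
 [606.9  24.4]
 [594.7 -86.5]] [580.04706981 -27.2675014 ]
[array([581.71315347, -27.44868368])]
(np.float64(361.3405075082947), np.float64(249.92342076069832)) (np.float64(338.43014996533674), np.float64(209.84954961111123)) (np.float64(377.54430888042265), np.float64(224.75799274727896))
```

Emit:
send_rows:
  offset:
    - [2.4,-30,-20]
    - [0,-29.6,-36]
    - [0,0,-40]
    - [0,0,-30]
    - [0,0,-20]
    - [0,0,-9]
    - [0,0,0]
    - [0,0,0]
  twist: [0,0,0,0,0,0,0,0]

```text
time: 4.58
tcp_pos: [530.5, -77.4, 145.7]
tcp_rot: [179.9, 0.0, 83.5]
contact_force: [-0.2, 0.9, 0.3]
grip_width: 85.4
gripper_force: 0.0
```

```bash
python3 - <<'E'
from h import *
W=get_image("wrist");save(W,"w2.png")
E
```

```text
(no output)
```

View pics/w2.png

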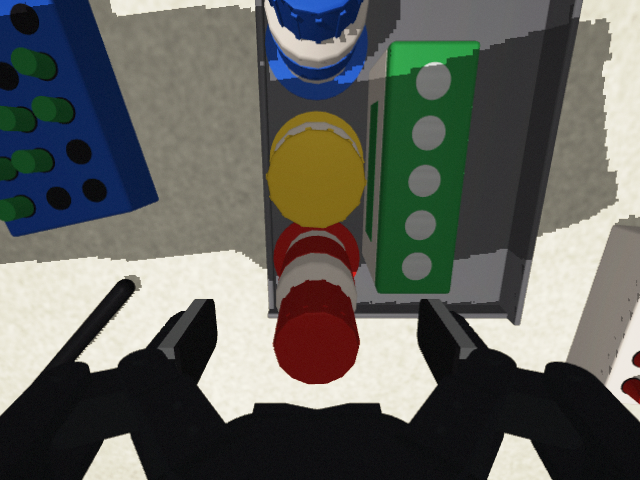

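The red cap at (316,345) is centred between the pads at (205,330) and (430,330), so I'll close.

Emit:
send_rows:
  offset:
    - [0,-1,-1]
    - [0,0,0]
    - [0,0,0]
    - [0,0,0]
    - [0,0,0]
    - [0,0,0]
  twist: [0,0,0,0,0,0]
  hand: 0.8
  grip_force: 40

```text
time: 5.38
tcp_pos: [530.2, -78.4, 144.2]
tcp_rot: [180.0, 0.0, 83.5]
contact_force: [-0.6, -0.0, 6.9]
grip_width: 31.0
gripper_force: 39.3
```

Emit:
send_rows:
  offset:
    - [0,0,10]
    - [0,0,25]
    - [1,-9.6,15]
    - [5,-30,0]
    - [6,-40,0]
    - [6,-40,0]
    - [6,-40,0]
    - [6,-40,0]
    - [6,-30,0]
    - [0,0,0]
  twist: [0,0,0,0,0,0,0,0,0,0]

```text
time: 6.62
tcp_pos: [565.4, -311.5, 193.8]
tcp_rot: [-180.0, 0.1, 83.2]
contact_force: [-0.3, 1.1, -1.6]
grip_width: 31.0
gripper_force: 39.8
```

Emit:
send_rows:
  offset:
    - [0,0,0]
    - [0,0,-20]
    - [0,0,-15]
    - [0,0,-9]
    - [0,0,-4]
    - [0,0,0]
    - [0,0,0]
  twist: [0,0,0,0,0,0,0]

```text
time: 7.5
tcp_pos: [566.3, -308.1, 146.4]
tcp_rot: [180.0, 0.0, 83.5]
contact_force: [-0.2, -0.3, -1.4]
grip_width: 31.2
gripper_force: 39.9
```

Emit:
send_rows:
  offset:
    - [0,0,-2]
    - [0,0,-0.5]
    - [0,0,0]
  twist: [0,0,0]

```text
time: 7.88
tcp_pos: [566.1, -308.0, 143.4]
tcp_rot: [-180.0, -0.0, 83.5]
contact_force: [0.7, 0.3, -1.9]
grip_width: 31.1
gripper_force: 39.9
```

Emit:
send_rows:
  offset:
    - [0,0,0]
    - [0,0,0]
    - [0,0,0]
    - [0,0,0]
  twist: [0,0,0,0]
  hand: 0.35

```text
time: 8.38
tcp_pos: [566.1, -308.0, 143.4]
tcp_rot: [-180.0, 0.0, 83.5]
contact_force: [0.2, 0.7, 0.4]
grip_width: 55.6
gripper_force: 0.0
```

```bash
python3 - <<'E'
from h import *
W=get_image("side");cv2.imwrite("pics/s2.png",W["pixels"][200:480,200:600,::-1])
E
```

```text
(no output)
```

View pics/s2.png

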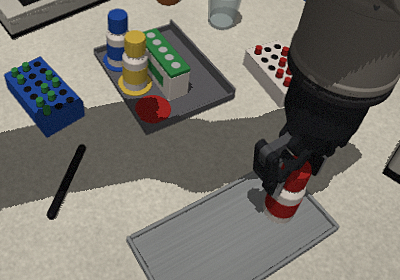

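Emit:
send_rows:
  offset:
    - [0,0,20]
    - [0,0,30]
    - [-4,30,0]
    - [-5,50,0]
    - [-5,50,0]
    - [-5,50,0]
    - [-5,50,0]
    - [-4,40,0]
    - [-1.4,21,0]
    - [0,0,0]
  twist: [0,0,0,0,0,0,0,0,0,0]

```text
time: 9.68
tcp_pos: [537.0, -15.3, 194.8]
tcp_rot: [179.9, -0.0, 83.6]
contact_force: [-0.3, -0.2, -0.3]
grip_width: 55.1
gripper_force: 0.0
```

Emit:
send_rows:
  offset:
    - [0,0,-5]
    - [0,0,-20]
    - [0,0,-15]
    - [0,0,-8]
    - [0,0,0]
    - [0,0,0]
  twist: [0,0,0,0,0,0]

```text
time: 10.42
tcp_pos: [537.0, -17.0, 145.8]
tcp_rot: [180.0, -0.0, 83.5]
contact_force: [-0.4, 0.2, -0.5]
grip_width: 55.7
gripper_force: 0.0
```

Emit:
send_rows:
  offset:
    - [0,0,-1]
    - [0,0,0]
    - [0,0,0]
    - [0,0,0]
    - [0,0,0]
  twist: [0,0,0,0,0]
  hand: 0.8

```text
time: 11.05
tcp_pos: [537.0, -17.0, 144.8]
tcp_rot: [180.0, -0.0, 83.5]
contact_force: [-0.6, -1.0, 6.5]
grip_width: 30.9
gripper_force: 39.4
```

Emit:
send_rows:
  offset:
    - [0,0,10]
    - [0,0,25]
    - [-2,-20,15]
    - [-6,-40,0]
    - [-7,-45,0]
    - [-7,-45,0]
    - [-7,-45,0]
    - [-6,-45,0]
    - [-6,-44.5,0]
    - [0,0,0]
  twist: [0,0,0,0,0,0,0,0,0,0]

```text
time: 12.3
tcp_pos: [494.3, -305.1, 194.6]
tcp_rot: [-180.0, 0.1, 83.2]
contact_force: [-0.3, 0.9, -1.9]
grip_width: 31.1
gripper_force: 39.9
```

Emit:
send_rows:
  offset:
    - [0,0,0]
    - [0,0,-20]
    - [0,0,-15]
    - [0,0,-10]
    - [0,0,-4]
    - [0,0,-2]
    - [0,0,0]
  twist: [0,0,0,0,0,0,0]

```text
time: 13.18
tcp_pos: [496.0, -301.5, 143.9]
tcp_rot: [180.0, 0.0, 83.5]
contact_force: [-0.9, -1.3, -1.0]
grip_width: 31.3
gripper_force: 39.8
```

Emit:
send_rows:
  offset:
    - [0,0,0]
    - [0,0,0]
    - [0,0,0]
    - [0,0,0]
  twist: [0,0,0,0]
  hand: 0.38

```text
time: 13.68
tcp_pos: [495.7, -301.5, 143.5]
tcp_rot: [180.0, 0.0, 83.5]
contact_force: [-0.1, -0.7, -1.1]
grip_width: 53.0
gripper_force: 0.0
```

Emit:
send_rows:
  offset:
    - [0,0,20]
    - [0,0,30]
    - [4,30,0]
    - [7,52,0]
    - [7,52,0]
    - [7,52,0]
    - [7,52,0]
    - [7,52,0]
    - [5,37,0]
    - [3,19.5,0]
  twist: [0,0,0,0,0,0,0,0,0,0]

```text
time: 14.92
tcp_pos: [542.8, 47.5, 193.5]
tcp_rot: [180.0, -0.0, 83.6]
contact_force: [0.5, -0.5, -0.1]
grip_width: 53.0
gripper_force: 0.0
```

Emit:
send_rows:
  offset:
    - [0.5,0,-2]
    - [0,0,-20]
    - [0,0,-15]
    - [0,0,-10]
    - [0,0,-1.5]
    - [0,0,0]
  twist: [0,0,0,0,0,0]

```text
time: 15.68
tcp_pos: [543.3, 45.0, 145.1]
tcp_rot: [180.0, -0.0, 83.5]
contact_force: [0.2, -0.3, 0.7]
grip_width: 52.8
gripper_force: 0.0
```

Emit:
send_rows:
  offset:
    - [0,0,0]
    - [0,0,0]
    - [0,0,0]
    - [0,0,0]
    - [0,0,0]
  twist: [0,0,0,0,0]
  hand: 0.8

```text
time: 16.3
tcp_pos: [543.6, 45.1, 145.4]
tcp_rot: [179.9, -0.0, 83.5]
contact_force: [-0.4, 0.8, 6.8]
grip_width: 30.7
gripper_force: 39.6
```

Emit:
send_rows:
  offset:
    - [0,0,10]
    - [0,0,25]
    - [-7,-20,15]
    - [-15,-45,0]
    - [-16,-46,0]
    - [-16,-46,0]
    - [-16,-46,0]
    - [-16,-46,0]
    - [-16,-46,0]
    - [-15.4,-45,0]
  twist: [0,0,0,0,0,0,0,0,0,0]

```text
time: 17.55
tcp_pos: [425.0, -296.4, 195.5]
tcp_rot: [180.0, 0.0, 83.5]
contact_force: [0.8, -0.4, -1.3]
grip_width: 30.8
gripper_force: 39.8
```

Emit:
send_rows:
  offset:
    - [0,0,0]
    - [0,0,0]
    - [0,0,-20]
    - [0,0,-15]
    - [0,0,-10]
    - [0,0,-4]
    - [0,0,-2.2]
    - [0,0,0]
  twist: [0,0,0,0,0,0,0,0]

```text
time: 18.55
tcp_pos: [426.1, -295.0, 144.4]
tcp_rot: [180.0, 0.0, 83.5]
contact_force: [-2.3, 2.2, 6.7]
grip_width: 30.7
gripper_force: 40.4
```

Emit:
send_rows:
  offset:
    - [0,0,0]
    - [0,0,0]
    - [0,0,0]
    - [0,0,0]
  twist: [0,0,0,0]
  hand: 0.38

```text
time: 19.05
tcp_pos: [425.8, -295.0, 143.7]
tcp_rot: [-180.0, -0.0, 83.5]
contact_force: [-0.9, 0.4, -0.6]
grip_width: 52.7
gripper_force: 0.0
```

Emit:
send_rows:
  offset:
    - [0,0,20]
    - [0,0,35]
    - [8,20,25]
    - [15,35,20]
    - [20,40,0]
    - [20,40,0]
    - [20,40,0]
    - [20,30,0]
    - [0,0,0]
    - [0,0,0]
  twist: [0,0,0,0,0,0,0,0,0,0]
  hand: 0.0

```text
time: 20.3
tcp_pos: [528.5, -90.5, 243.5]
tcp_rot: [-180.0, 0.0, 83.5]
contact_force: [0.1, -0.8, 0.7]
grip_width: 85.8
gripper_force: 0.0
```

```bash
python3 - <<'E'
from h import *
s=readout.read_state();print(s["time"],np.round(s["tcp_pos"],1),np.round(s["tcp_rot"],2))
W=get_image("wrist");save(W,"w3.png");T=get_image("top");save(T,"t3.png");save(get_image("side"),"s3.png")
E
```

```text
20.3 [528.5 -90.5 243.5] [-1.7997e+02  1.0000e-02  8.3450e+01]
```

View pics/w3.png

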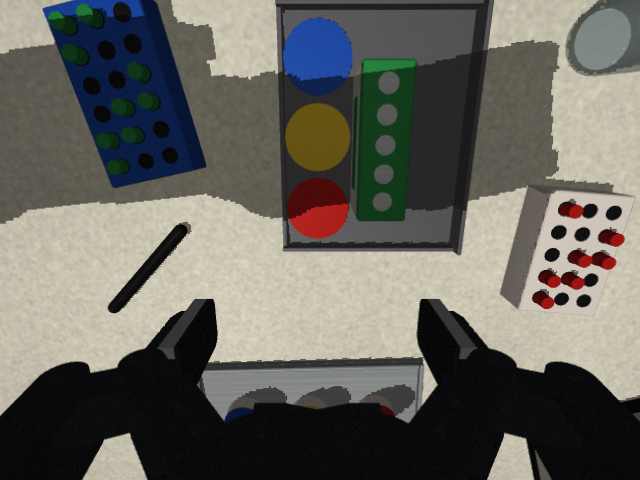

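View pics/t3.png

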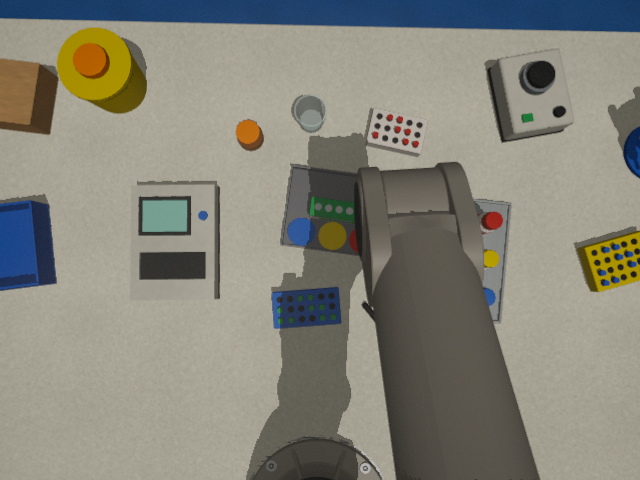

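All three bottles stand in the tray. The bare pads are visible in the wrist view at blue (317,56), yellow (317,137) and red (317,208). Next I measure the pads and lid.

```bash
python3 - <<'E'
from h import *
W=get_image("wrist");T=get_image("top");S=get_image("side")
def disc(x,y): return [(x+28*np.cos(a),y+28*np.sin(a),6) for a in A]
def fit(im,c,p,r=15,v=40):
    m,s,_=blob(cmask(im,c,110,v),p,r);m=cv2.morphologyEx(m,cv2.MORPH_CLOSE,np.ones((5,5)))
    h=cv2.convexHull(np.argwhere(m)[:,::-1].astype(np.float32));M=cv2.moments(h);q=np.array([M["m10"]/M["m00"],M["m01"]/M["m00"]])
    return least_squares(lambda x:hullc(im,disc(*x))[0]-q,at_z(im,q,6)[:2]).x.round(1),s.tolist()
for c,w,t,sd in(("blue",(317,56),(299,231),(307,260)),("yellow",(317,137),(332,236),(324,280)),("red",(317,208),(355,240),(353,308))):
    for im,p in((W,w),(T,t),(S,sd)):
        try:print(c,*fit(im,c,p))
        except Exception as e:print(c,e)
m=cv2.morphologyEx(cmask(W,"green",80,30),cv2.MORPH_CLOSE,np.ones((13,13)));b=blob(m,(386,140),40)
c=cv2.minAreaRect(np.argwhere(b[0])[:,::-1].astype(np.float32));q=[at_z(W,p,62)[:2] for p in cv2.boxPoints(c)];print("lid",b[1],np.round(q,1),np.mean(q,0))
E
```

```text
blue [543.3  43.9] [283, 17, 69, 78, 4257]
blue [543.9  44.2] [288, 218, 27, 28, 609]
blue [544.5  43.5] [303, 249, 32, 23, 574]
yellow [536.2 -17.7] [285, 102, 65, 69, 3522]
yellow [536.8 -17.4] [318, 222, 29, 28, 630]
yellow [537.6 -18.4] [318, 271, 34, 25, 678]
red [529.3 -79.1] [287, 177, 62, 61, 2946]
red [527.2 -60.4] [349, 229, 10, 24, 144]
red [530.3 -79.5] [335, 295, 36, 28, 789]
lid [ 352   58   65  162 7612] [[550.2 -78.1]
 [568.6  31.2]
 [607.   24. ]
 [594.1 -86.7]] [579.99156182 -27.39449271]
```

Emit:
send_rows:
  offset:
    - [18,21,-20]
    - [18,21,-30]
    - [17,21,-30]
    - [0,0,-25]
    - [0,0,-20]
    - [0,0,-14]
    - [0,0,-7]
    - [0,0,0]
    - [0,0,0]
  twist: [0,0,0,0,0,0,0,0,0]

```text
time: 21.72
tcp_pos: [582.2, -27.1, 98.4]
tcp_rot: [179.9, -0.0, 83.5]
contact_force: [-0.4, 0.8, 0.4]
grip_width: 85.5
gripper_force: 0.0
```

Emit:
send_rows:
  offset:
    - [0,0,0]
    - [0,0,0]
    - [0,0,0]
    - [0,0,0]
    - [0,0,0]
  twist: [0,0,0,0,0]
  hand: 0.8
  grip_force: 50

```text
time: 22.35
tcp_pos: [582.2, -27.0, 98.1]
tcp_rot: [180.0, -0.0, 83.5]
contact_force: [1.3, -1.6, 5.4]
grip_width: 35.8
gripper_force: 50.3
```

Emit:
send_rows:
  offset:
    - [0,0,12]
    - [0,0,30]
    - [0,0,45]
    - [-10,20,45]
    - [-18,40,0]
    - [-18,40,0]
    - [-18,40,0]
    - [-20,40,0]
    - [-18,37,0]
    - [0,0,0]
  twist: [0,0,0,0,0.0,0.02,0.04,0.04,0.04,0]

```text
time: 23.6
tcp_pos: [478.0, 192.8, 230.3]
tcp_rot: [-180.0, -0.0, 91.8]
contact_force: [-0.1, -1.1, -1.6]
grip_width: 35.8
gripper_force: 52.2
```

Emit:
send_rows:
  offset:
    - [0,0,0]
    - [0,0,0]
    - [0,0,0]
  twist: [0,0,0]

```text
time: 23.98
tcp_pos: [480.1, 189.3, 229.7]
tcp_rot: [-180.0, 0.0, 91.4]
contact_force: [-0.5, -0.3, -2.5]
grip_width: 35.6
gripper_force: 52.2
```

```bash
python3 - <<'E'
from h import *
s=readout.read_state();print(s["time"],np.round(s["tcp_pos"],1),np.round(s["tcp_rot"],2))
W=get_image("wrist");save(W,"w4.png")
h=W["pixels"].astype(int).sum(2);n,l,st,c=cv2.connectedComponentsWithStats((h<150).astype(np.uint8))
for i in range(1,n):
    if st[i,4]>1500: 
        r=cv2.minAreaRect(np.argwhere(l==i)[:,::-1].astype(np.float32));q=[at_z(W,p,51)[:2].round(1).tolist() for p in cv2.boxPoints(r)]
        print(st[i],q,np.mean(q,0))
E
```

```text
23.975 [480.1 189.3 229.7] [-1.7999e+02  1.0000e-02  9.1400e+01]
[  265     0    81   188 13685] [[443.2, 343.9], [493.1, 345.1], [498.8, 228.9], [440.9, 227.5]] [469.   286.35]
[ 389    0  129  154 4279] [[528.4, 253.5], [525.8, 349.5], [600.3, 347.4], [612.8, 250.8]] [566.825 300.3  ]
[    0   199   640   281 76508] [[248.1, 213.8], [712.5, 225.2], [789.6, -39.7], [185.1, -55.3]] [483.825  86.   ]
[ 558  246   82   56 2169] [[658.8, 174.6], [703.7, 204.2], [730.2, 170.5], [684.5, 138.5]] [694.3  171.95]
```

View pics/w4.png

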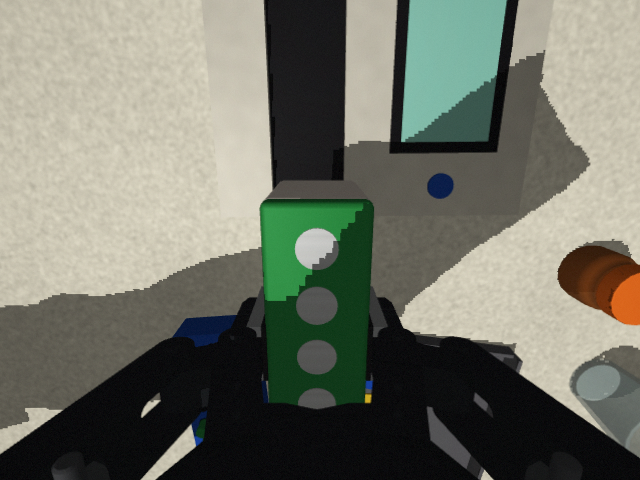

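The bed fills columns 265–346 at the top of the picture. The held cartridge's lid end is at row 200, columns 262–373.

```bash
python3 - <<'E'
from h import *
W=get_image("wrist");h=W["pixels"].astype(int).sum(2)
z=229.7-98.1+64
for p in((262,204),(373,204),(317,200),(317,249)): print(p,at_z(W,p,z)[:2].round(1))
E1=[];E2=[]
for r in range(5,170,5):
    k=np.where(h[r,250:365]<150)[0]+250
    E1.append(at_z(W,(k[0]-.5,r),51)[:2]);E2.append(at_z(W,(k[-1]+.5,r),51)[:2])
for E in(E1,E2):
    E=np.array(E);f=np.polyfit(E[:,1],E[:,0],1);print(f,np.polyval(f,286),np.degrees(np.arctan(-f[0])),np.std(E[:,0]-np.polyval(f,E[:,1])))
T=get_image("top");h=T["pixels"].astype(int).sum(2);m,s,_=blob((h<170).astype(np.uint8),(173,265));print(s)
# subpixel edges: intensity-weighted extents of the bed in top image
g=T["pixels"].astype(float).sum(2)
for nm,prof,o in(("cols",g[256:274,125:220].mean(0),125),("rows",g[235:300,145:200].mean(1),235)):
    d=np.diff(prof);k=[int(np.argmin(d)),int(np.argmax(d))];e=[o+.5+np.sum(np.arange(i-2,i+3)*d[i-2:i+3])/np.sum(d[i-2:i+3]) for i in k];print(nm,e,np.mean(e))
E
```

```text
(262, 204) [461.2 242.8]
(373, 204) [495.3 243.6]
(317, 200) [478.  244.4]
(317, 249) [478.4 228.7]
[-3.27867774e-02  4.54013745e+02] 444.63672713199566 1.877871275334731 0.19468304855931443
[-3.34727561e-02  5.04865357e+02] 495.29214906257766 1.917131865366735 0.18520719934436952Traceback (most recent call last):
  File "<stdin>", line 11, in <module>
  File "h.py", line 24, in blob
    k=max(k,key=lambda i:s[i,4]);return (l==k).astype(np.uint8),s[k],cen[k]
ValueError: max() iterable argument is empty
```

```bash
python3 - <<'E'
from h import *
T=get_image("top");g=cv2.imread("pics/top0.png").astype(float).sum(2)
for nm,prof,o in(("cols",g[256:274,125:216].mean(0),125),("rows",g[240:298,145:200].mean(1),240)):
    d=np.diff(prof);k=[int(np.argmin(d)),int(np.argmax(d))];e=[o+.5+np.sum(np.arange(i-2,i+3)*d[i-2:i+3])/np.sum(d[i-2:i+3]) for i in k];print(nm,e,np.mean(e))
    if nm=="cols":print([at_z(T,(c,265.5),51)[:2].round(1) for c in e])
    else:print([at_z(T,(172.2,c),51)[:2].round(1) for c in e])
E
```

```text
cols [np.float64(139.16852035749753), np.float64(205.11578241716145)] 172.14215138732948
[array([468.8, 349. ]), array([471.5, 223.6])]
rows [np.float64(251.59793487900671), np.float64(278.8338752032012)] 265.21590504110395
[array([496.6, 287.2]), array([444.9, 285.2])]
```

Emit:
send_rows:
  offset:
    - [-2.9,25,0]
    - [-3,36,0]
    - [-3,36,0]
    - [0,0,-20]
    - [0,0,-30]
    - [0,0,-20]
    - [0,0,-5]
    - [0,0,0]
    - [0,0,0]
  twist: [0.009,0,0,0,0,0,0,0,0]

```text
time: 25.3
tcp_pos: [471.3, 287.2, 155.5]
tcp_rot: [179.9, -0.0, 92.0]
contact_force: [0.4, 0.1, -1.7]
grip_width: 35.1
gripper_force: 52.2
```

Emit:
send_rows:
  offset:
    - [0,0,-6]
    - [0,0,-5]
    - [0,0,-3]
    - [0,0,-2]
    - [0,0,0]
    - [0,0,0]
  twist: [0,0,0,0,0,0]

```text
time: 26.05
tcp_pos: [470.9, 287.1, 138.8]
tcp_rot: [180.0, -0.0, 92.0]
contact_force: [0.2, -0.2, -1.6]
grip_width: 35.6
gripper_force: 52.2
```

Force still shows free carry and it is inside the recess, so I'll go the last millimetres.

Emit:
send_rows:
  offset:
    - [0,-0.8,-1]
    - [0,0,-0.7]
    - [0,0,0]
    - [0,0,0]
  twist: [0,0,0,0]

```text
time: 26.55
tcp_pos: [470.9, 286.1, 137.1]
tcp_rot: [-180.0, 0.0, 92.0]
contact_force: [0.2, -1.8, 1.6]
grip_width: 35.5
gripper_force: 52.2
```

Emit:
send_rows:
  offset:
    - [0,0,0]
    - [0,0,0]
    - [0,0,0]
    - [0,0,0]
    - [0,0,0]
    - [0,0,30]
    - [0,0,40]
    - [0,-30,50]
    - [10,-50,0]
    - [10,-50,0]
  twist: [0,0,0,0,0,0,0,0,0,0]
  hand: 0.0

```text
time: 27.8
tcp_pos: [491.1, 154.9, 257.8]
tcp_rot: [179.9, -0.0, 92.0]
contact_force: [0.4, -0.6, -0.7]
grip_width: 85.5
gripper_force: 0.0
```

Emit:
send_rows:
  offset:
    - [10,-50,0]
    - [15,-40,0]
    - [10,-30,0]
    - [0,0,0]
  twist: [-0.05,-0.05,-0.047,0]

```text
time: 28.3
tcp_pos: [526.5, 34.1, 256.8]
tcp_rot: [-180.0, 0.0, 83.3]
contact_force: [-0.0, 0.5, 0.5]
grip_width: 85.6
gripper_force: 0.0
```

```bash
python3 - <<'E'
from h import *
s=readout.read_state();print(s["time"],np.round(s["tcp_pos"],1),np.round(s["tcp_rot"],2))
T=get_image("top");save(T,"t5.png");S=get_image("side")
m=cv2.morphologyEx(cmask(T,"green",80),cv2.MORPH_CLOSE,np.ones((5,5)))
try:
    b=blob(m,(172,265),40);r=cv2.minAreaRect(np.argwhere(b[0])[:,::-1].astype(np.float32))
    for z in(103,): print("lid",r,at_z(T,r[0],z),[at_z(T,p,z)[:2].round().tolist() for p in cv2.boxPoints(r)])
except ValueError: print("hid")
cv2.imwrite("pics/a5.png",np.hstack([cv2.resize(T["pixels"][160:310,80:280],(400,300)),cv2.resize(S["pixels"][110:260,170:370],(400,300))])[:,:,::-1])
E
```

```text
28.3 [526.5  34.1 256.8] [-1.7999e+02  2.0000e-02  8.3340e+01]
lid ((166.0, 265.0), (20.0, 60.0), 90.0) [470.77280165 283.60471524 103.        ] [[488.0, 339.0], [490.0, 230.0], [454.0, 229.0], [452.0, 337.0]]
```

View pics/a5.png

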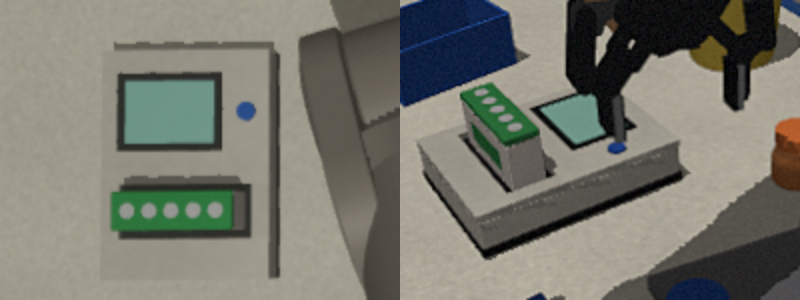

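The cartridge is seated in the bed: top crop, lid at (170,210) inside the recess. Now I check where the bottles stand in the tray.

```bash
python3 - <<'E'
from h import *
T=get_image("top");S=get_image("side")
for c,g in(("blue",(426,-295)),("yellow",(496,-301.5)),("red",(566.2,-308))):
    for nm,im in(("T",T),("S",S)):
        q,area=hullc(im,cap(*g,5))
        try:
            m,s,cen=blob(cmask(im,c,110,40),q,20);x=least_squares(lambda x:hullc(im,cap(*x,5))[0]-cen,g).x
            print(c,nm,x.round(1),s[4],area)
        except ValueError: print(c,nm,"none",q)
E
```

```text
blue T [ 426.3 -296.9] 278 328.818351787515
blue S [ 427.2 -295.6] 1056 1108.2442763401195
yellow T [ 496. -302.] 304 326.1877871688921
yellow S [ 496.8 -301.7] 995 1035.9819730576128
red T [ 565.8 -308.8] 295 327.8417135342024
red S [ 566.9 -308.6] 915 960.3846268150955
```

Emit:
send_rows:
  offset:
    - [-5,-20,0]
    - [-15,-45,0]
    - [-15,-50,-10]
    - [-15,-50,-10]
    - [-15,-50,-10]
    - [-15,-50,-10]
    - [-15,-45,-10]
    - [-5.5,-20,-10]
    - [0,0,0]
    - [0,0,0]
  twist: [0,0,0,0,0,0,0,0,0,0]
  hand: 0.38

```text
time: 29.75
tcp_pos: [426.3, -292.3, 197.2]
tcp_rot: [180.0, -0.0, 83.7]
contact_force: [0.2, 0.7, -0.5]
grip_width: 53.1
gripper_force: 0.0
```

Emit:
send_rows:
  offset:
    - [0,0,-20]
    - [0,0,-20]
    - [0,0,-10]
    - [0,0,-2]
    - [0,0,0]
  twist: [0,0,0,0,0]

```text
time: 30.38
tcp_pos: [425.8, -293.6, 145.5]
tcp_rot: [180.0, 0.0, 83.6]
contact_force: [0.6, -1.2, 0.4]
grip_width: 52.9
gripper_force: 0.0
```

Emit:
send_rows:
  offset:
    - [0,0,0]
    - [0,0,0]
    - [0,0,0]
    - [0,0,0]
    - [0,0,0]
  twist: [0,0,0,0,0]
  hand: 0.8
  grip_force: 40

```text
time: 31.0
tcp_pos: [425.8, -294.0, 145.7]
tcp_rot: [179.9, 0.0, 83.6]
contact_force: [-1.0, -0.4, 7.1]
grip_width: 30.7
gripper_force: 39.6
```

Emit:
send_rows:
  offset:
    - [0,0,10]
    - [0,0,25]
    - [7,20,17]
    - [15,45,0]
    - [16,46,0]
    - [16,46,0]
    - [16,46,0]
    - [16,46,0]
    - [16,46,0]
    - [16.1,44.5,0]
  twist: [0,0,0,0,0,0,0,0,0,0]

```text
time: 32.25
tcp_pos: [543.5, 48.2, 197.6]
tcp_rot: [180.0, -0.0, 83.6]
contact_force: [0.4, -1.0, -1.5]
grip_width: 31.2
gripper_force: 39.8
```

Emit:
send_rows:
  offset:
    - [0,0,0]
    - [0,0,0]
    - [0,0,-15]
    - [0,0,-15]
    - [0,0,-12]
    - [0,0,-5]
    - [0,0,-3]
    - [0,0,0]
    - [0,0,0]
  twist: [0,0,0,0,0,0,0,0,0]

```text
time: 33.38
tcp_pos: [543.6, 45.8, 147.3]
tcp_rot: [180.0, -0.0, 83.6]
contact_force: [1.3, -0.4, -1.5]
grip_width: 30.9
gripper_force: 39.8
```

Emit:
send_rows:
  offset:
    - [0,0,-0.7]
    - [0,0,0]
    - [0,0,0]
  twist: [0,0,0]

```text
time: 33.75
tcp_pos: [543.7, 45.8, 146.7]
tcp_rot: [180.0, -0.0, 83.6]
contact_force: [-0.1, 0.9, 6.3]
grip_width: 30.8
gripper_force: 40.2
```

Emit:
send_rows:
  offset:
    - [0,0,0]
    - [0,0,0]
    - [0,0,0]
    - [0,0,0]
  twist: [0,0,0,0]
  hand: 0.38

```text
time: 34.25
tcp_pos: [543.5, 45.7, 146.3]
tcp_rot: [-180.0, -0.0, 83.6]
contact_force: [-0.1, 0.7, 0.3]
grip_width: 53.3
gripper_force: 0.0
```

Emit:
send_rows:
  offset:
    - [0,0,20]
    - [0,0,30]
    - [-4,-30,0]
    - [-7,-52,0]
    - [-7,-52,0]
    - [-7,-52,0]
    - [-7,-52,0]
    - [-7,-52,0]
    - [-5,-38,0]
    - [-3.6,-19,0]
  twist: [0,0,0,0,0,0,0,0,0,0]

```text
time: 35.5
tcp_pos: [495.2, -303.4, 196.2]
tcp_rot: [-180.0, 0.0, 83.4]
contact_force: [0.1, 0.1, 1.2]
grip_width: 52.9
gripper_force: 0.0
```

Emit:
send_rows:
  offset:
    - [0,0,0]
    - [0,0,0]
    - [0,0,-20]
    - [0,0,-20]
    - [0,0,-10]
    - [0,0,-1]
    - [0,0,0]
    - [0,0,0]
  twist: [0,0,0,0,0,0,0,0]

```text
time: 36.5
tcp_pos: [496.2, -301.4, 146.0]
tcp_rot: [180.0, 0.0, 83.6]
contact_force: [-0.5, -0.1, 0.6]
grip_width: 52.8
gripper_force: 0.0
```

Emit:
send_rows:
  offset:
    - [0,0,-0.5]
    - [0,0,0]
    - [0,0,0]
    - [0,0,0]
    - [0,0,0]
  twist: [0,0,0,0,0]
  hand: 0.8

```text
time: 37.12
tcp_pos: [496.1, -301.4, 145.2]
tcp_rot: [180.0, 0.0, 83.6]
contact_force: [-0.8, 0.8, 6.8]
grip_width: 30.8
gripper_force: 39.3
```

Emit:
send_rows:
  offset:
    - [0,0,10]
    - [0,0,25]
    - [2,20,17]
    - [6,39,0]
    - [7,45,0]
    - [7,45,0]
    - [7,45,0]
    - [6,45,0]
    - [5.6,44.7,0]
    - [0,0,0]
  twist: [0,0,0,0,0,0,0,0,0,0]

```text
time: 38.38
tcp_pos: [536.4, -12.9, 197.4]
tcp_rot: [180.0, -0.1, 83.9]
contact_force: [-0.2, 0.0, -2.0]
grip_width: 31.2
gripper_force: 39.9
```

Emit:
send_rows:
  offset:
    - [0,0,0]
    - [0,0,-15]
    - [0,0,-15]
    - [0,0,-12]
    - [0,0,-5]
    - [0,0,-3]
    - [0,0,-0.5]
    - [0,0,0]
    - [0,0,0]
  twist: [0,0,0,0,0,0,0,0,0]

```text
time: 39.5
tcp_pos: [536.6, -17.6, 146.6]
tcp_rot: [180.0, 0.0, 83.6]
contact_force: [-0.2, 0.2, -0.9]
grip_width: 31.0
gripper_force: 39.9
```

Emit:
send_rows:
  offset:
    - [0,0,-0.6]
    - [0,0,0]
    - [0,0,0]
  twist: [0,0,0]

```text
time: 39.88
tcp_pos: [536.7, -17.5, 146.2]
tcp_rot: [180.0, 0.0, 83.6]
contact_force: [-1.7, 0.1, 7.2]
grip_width: 30.9
gripper_force: 40.6
```

Emit:
send_rows:
  offset:
    - [0,0,0]
    - [0,0,0]
    - [0,0,0]
    - [0,0,0]
  twist: [0,0,0,0]
  hand: 0.38

```text
time: 40.38
tcp_pos: [536.5, -17.6, 145.7]
tcp_rot: [-180.0, -0.0, 83.6]
contact_force: [-0.5, -0.1, -0.4]
grip_width: 52.8
gripper_force: 0.0
```

Emit:
send_rows:
  offset:
    - [0,0,20]
    - [0,0,30]
    - [4,-30,0]
    - [5,-50,0]
    - [5,-50,0]
    - [5,-50,0]
    - [5,-50,0]
    - [4,-40,0]
    - [1.6,-21,0]
    - [0,0,0]
  twist: [0,0,0,0,0,0,0,0,0,0]

```text
time: 41.62
tcp_pos: [565.8, -309.6, 195.3]
tcp_rot: [-180.0, -0.0, 83.5]
contact_force: [0.5, 1.3, 0.6]
grip_width: 53.1
gripper_force: 0.0
```

Emit:
send_rows:
  offset:
    - [0,0,0]
    - [0,0,-20]
    - [0,0,-20]
    - [0,0,-10]
    - [0,0,-1]
    - [0,0,0]
    - [0,0,0]
  twist: [0,0,0,0,0,0,0]

```text
time: 42.5
tcp_pos: [566.4, -308.7, 145.3]
tcp_rot: [180.0, 0.0, 83.6]
contact_force: [0.6, -0.0, 1.4]
grip_width: 53.0
gripper_force: 0.0
```

Emit:
send_rows:
  offset:
    - [0,0,0]
    - [0,0,0]
    - [0,0,0]
    - [0,0,0]
    - [0,0,0]
  twist: [0,0,0,0,0]
  hand: 0.8

```text
time: 43.12
tcp_pos: [566.3, -308.7, 145.3]
tcp_rot: [180.0, 0.0, 83.6]
contact_force: [-1.6, 0.7, 6.9]
grip_width: 30.7
gripper_force: 39.4
```

Emit:
send_rows:
  offset:
    - [0,0,10]
    - [0,0,25]
    - [-2,9.5,17]
    - [-5,30,0]
    - [-6,40,0]
    - [-6,40,0]
    - [-6,40,0]
    - [-6,40,0]
    - [-5.5,30,0]
    - [0,0,0]
  twist: [0,0,0,0,0,0,0,0,0,0]

```text
time: 44.38
tcp_pos: [529.2, -76.1, 197.3]
tcp_rot: [180.0, -0.0, 83.8]
contact_force: [0.2, -0.5, -1.8]
grip_width: 31.1
gripper_force: 39.8
```

Emit:
send_rows:
  offset:
    - [0,0,0]
    - [0,0,-15]
    - [0,0,-15]
    - [0,0,-12]
    - [0,0,-5]
    - [0,0,-3]
    - [0,0,-0.5]
    - [0,0,0]
    - [0,0,0]
  twist: [0,0,0,0,0,0,0,0,0]

```text
time: 45.5
tcp_pos: [529.7, -79.1, 146.4]
tcp_rot: [180.0, 0.0, 83.6]
contact_force: [0.5, 0.3, -1.1]
grip_width: 30.9
gripper_force: 39.8
```

Emit:
send_rows:
  offset:
    - [0,0,-0.6]
    - [0,0,0]
    - [0,0,0]
  twist: [0,0,0]

```text
time: 45.88
tcp_pos: [529.8, -79.1, 146.2]
tcp_rot: [180.0, 0.0, 83.6]
contact_force: [-3.4, 0.9, 9.2]
grip_width: 30.7
gripper_force: 40.9
```

Emit:
send_rows:
  offset:
    - [0,0,0]
    - [0,0,0]
    - [0,0,0]
    - [0,0,0]
  twist: [0,0,0,0]
  hand: 0.38

```text
time: 46.38
tcp_pos: [529.6, -79.1, 145.5]
tcp_rot: [-180.0, -0.0, 83.6]
contact_force: [0.3, -0.3, 0.8]
grip_width: 53.2
gripper_force: 0.0
```

Emit:
send_rows:
  offset:
    - [0,0,20]
    - [0,0,35]
    - [0,-30,30]
    - [0,-50,30]
    - [0,-50,0]
    - [0,-50,0]
    - [0,-50,0]
    - [0,-30,0]
    - [0,0,0]
    - [0,0,0]
  twist: [0,0,0,0,0,0,0,0,0,0]

```text
time: 47.62
tcp_pos: [529.7, -338.4, 260.4]
tcp_rot: [-180.0, -0.0, 83.6]
contact_force: [-0.2, 1.4, -0.1]
grip_width: 53.0
gripper_force: 0.0
```

```bash
python3 - <<'E'
from h import *
T=get_image("top");S=get_image("side")
for c,g in(("blue",(543.9,44)),("yellow",(536.8,-17.7)),("red",(529.8,-79.2))):
    q,area=hullc(S,cap(*g,6));m,s,cen=blob(cmask(S,c,110,40),q,20);x=least_squares(lambda x:hullc(S,cap(*x,6))[0]-cen,g).x
    print(c,x.round(1),g,s[4],area)
m=cv2.morphologyEx(cmask(T,"green",80),cv2.MORPH_CLOSE,np.ones((5,5)));b=blob(m,(168,265),20);print("lid",at_z(T,b[2],103))
cv2.imwrite("pics/f.png",np.hstack([cv2.resize(T["pixels"][150:310,120:400],(400,230)),cv2.resize(S["pixels"][140:340,170:450],(323,230))])[:,:,::-1])
E
```

```text
blue [545.5  43.4] (543.9, 44) 427 474.1209158694837
yellow [538.  -17.8] (536.8, -17.7) 510 537.5623706276529
red [530.5 -78.5] (529.8, -79.2) 585 611.584996570833
lid [471.37897291 284.15763572 103.        ]
```

View pics/f.png

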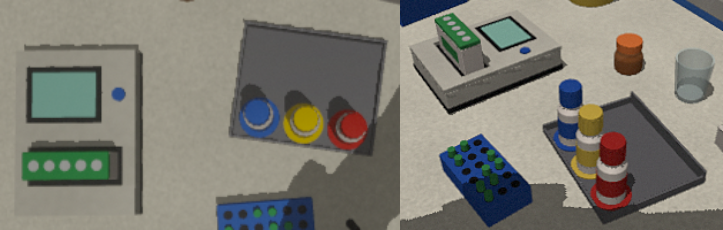

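All three bottles stand on their own pads, within about 2 mm of centre, and the cartridge is in the bed.

```bash
python3 -c "
from h import *
print(bot.hand_in())"
```

```text
the job is handed in; nothing more can be done
None
```

I handed the job in at about 48 s of robot time: the cartridge is seated in the analyser bed about 2 mm off centre, and each bottle stands upright within about 2 mm of its own pad's centre, by the last camera check (no verdict came back).

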